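# Shuttle the piston under the dial gauge

### The arm

A 6-joint arm with a two-finger parallel gripper is mounted at the origin on a cart in front of the work surface, level with it; the furniture and walls round the work are solid. World frame = base frame: x ahead of the robot, y to its left, z up, the work surface at z = 0. Lengths are in m, angles in rad, forces in N, time in s.
With the tool pointing down it reaches from about 0.25 to 0.8 m from the base axis. Payload 3.9 kg.
Tool frame: the origin (TCP) lies at the very end of the fingers, on their centre line; the grasp point (between the pads) lies 19 mm behind it; z points along the fingers, x is the direction in which the jaws open and shut, and the axes are right-handed (so a half turn about z gives the same grasp; the last joint's range is limited). The gripper opens to 85 mm and grips with 20 to 120 N. Pads are 22 mm wide; open, the fingers measure 114 mm over their backs; the gripper's body (76 mm by 85 mm) begins 54 mm behind the grasp point. The pads swing forward as they close: fully open they stand 13 mm farther back than shut.
Start: joints at [-1.344, 0.26, -0.138, 1.173, 0, 1.571], TCP at [0.118, -0.512, 0.231] pointing down, gripper open.
Joint ranges: [-2.78, 2.78], [-0.83, 1.72], [-1.28, 1.37], [-1.9, 2.12], [-1.57, 1.48], [-3.14, 3.14]. Speed limits (rad/s): [2.57, 2.57, 3.14, 3.14, 3.14, 3.14].

### API

Orientations are given as a unit quaternion [x, y, z, w].
In Python, from cell import observe, get_image, close_job gives the robot as it stands. The module is installed in compiled form; this text tells all that it offers.
- The arm moves only by the tool carry_out, never from a script. Its arguments are lists of equal length, an entry for each row: "linear": the shift along the world's x, y, z in cm, a list of three; "turn": the turn about the world's z in degrees; "gripper": the opening, from 0 (shut) to 1 (fully open). In form: {"linear": [[x, y, z], ...], "turn": [turn, ...], "gripper": [gripper, ...]}. A call has exactly 5 rows; each row shifts and turns the commanded pose from where the row before left it; what a row does not reach is not made up. A row lasts 1/10 s, in which the tool goes at most 50 mm and 8.59 degrees, less where a joint would pass 70% of its speed; a pose out of reach is approached as far as the arm can. A call is refused whole if a number of a shift passes 5 or a number of a turn 8.59, either way. A call with a gripper value outside its range is refused whole. The fingers move at their own pace and stop on an object; the grip force is fixed at half the most. Time passes only in rows, so rows that do not move let the fingers close, or fill a call up. It gives the time, the measured TCP pose, the force and the opening at its end, in the units of the state.
- observe(): the state, without advancing time (a new reading comes with each control period).
- get_image(name): name is "scene" or "top" or "wrist"; returns a dict with "color" (384x512x3 uint8, red, green, blue), "mtx" (3x3 intrinsics, pixels), "T" (4x4, takes a point from camera to world coordinates); the wrist camera has in their place "tool_from_camera" (4x4, takes a point from camera to tool coordinates, whose origin is the TCP and whose axes are the tool frame's). Camera axes: x right, y up, looking along -z (the intrinsics and any distortion apply to the point x, -y, -z); pixel columns grow to the right and rows downward; lengths in m; the calibration is good to about 2 mm. A picture is of the moment at which its call begins: read the wrist's pose just before it. There is no depth.
- close_job(): hands the job in, once; it reports no verdict.
The state is a dict: "clock": time; "joints": joint angles; "qvel": joint speeds; "joint_efforts": joint torques, N m; "ee_pos": TCP position; "orientation": TCP orientation; "ft_force": force on the tool from outside, world axes, zero at the start; "moment": the same for the moment, N m; "opening": finger opening in m.
Only numpy, scipy, OpenCV 4.12 (cv2) and the standard library are available. Lean on these libraries where they do the work, as an engineer would, in place of code of your own. Each camera call takes 0.05 s, during which the arm holds its last target. There are 200 camera calls.

### The job

Send the piston on the checking fixture under the dial gauge: press the shuttle's spring catch down with a fingertip through the opening it stands in and, holding it down, push the shuttle along its guides past the catch, on to the end stop, until the catch springs up in the shuttle's other opening and locks it there; then take the hand away. Only press and push: do not touch the piston or the gauge, do not lift or tip anything, and leave the other things on the worktop where they lie.

Things in the scene. Friction and masses are not known exactly. Their poses are not given: they have to be found in the camera images.
- fixture: Dark grey cast checking fixture bolted to the worktop, 124 (x) by 352 mm (y). Origin on the worktop straight below the spring catch; y points along its guides to the end stop and gauge (the way the shuttle must go), z up. Two guides with steel keeper strips (top 34.5 mm up, inner edges 42 mm either side of the middle) hold the shuttle down: it can only slide along y
- stop_face (a point): Middle of the end stop's face, at the fixture's y = +220 mm, 24 mm above the worktop. From the catch to this stop, below the shuttle, runs a trough 50 mm wide with its floor 4 mm above the worktop, so a fingertip that reaches down through an opening can travel along with the shuttle
- shuttle: Loose bright steel plate, 100 (x) by 249 (y) by 8 mm, 0.75 kg, in the guides with 1.5 mm of play sideways, axes parallel to the fixture's; underside 20 mm, top 28 mm above the worktop. Origin on its underside at the middle of opening 1. Its y in the fixture: 0 (2 mm of play) at the start, 65 mm at the end stop; from 62 mm on the catch can spring up in opening 2. Front end at its y = +155 mm
- opening_1 (a point): Middle, at the plate's top, of the shuttle's first through opening, 40 (x) by 44 mm (y), the one the catch stands in at the start; the fingertip goes in here and pushes its front wall
- opening_2 (a point): The same point of the shuttle's second opening, of equal size, 64 mm behind the first (towards -y), away from the piston; a 20 mm bar lies between the two
- catch (a joint): Travel of the spring catch in m: 0 = fully up, locking the shuttle; 0.018 = bottom. Pressed beyond 0.010 its top is below the shuttle's underside and the shuttle can pass; 0.014 is a good depth. 2.5 N to start it, 5 N at the bottom. Once the bar between the openings has moved over it, the shuttle keeps it down (at 0.010) until the second opening has come over it
- catch_top (a point): Middle of the top of the spring catch, a dark serrated steel plate 34 (x) by 40 mm (y) standing up through an opening of the shuttle; when up, its top is 30 mm above the worktop, 2 mm above the shuttle. It moves only up and down
- piston: Alloy piston, 60 mm across and 54 mm tall, 0.19 kg, standing on its skirt on the shuttle between four 6 mm high dowels; origin in the middle of its underside. Not to be touched
- dial_gauge: Dial gauge on a column of the fixture, fixed, column 212 mm tall at the fixture's x = +88, y = +184 mm; dial 58 mm across, its middle 158 mm above the worktop. Its origin is the contact tip. Not to be touched
- gauge_tip (a point): Contact tip of the dial gauge, 86 mm above the worktop, 4 mm higher than the piston's crown, above the middle of the guides at the fixture's y = +184 mm
- small_piston: Bystander: a smaller piston, 54 mm across, 48 mm tall, standing on the worktop behind the fixture; origin in the middle of its underside
- hub_spacer: Bystander: alloy spacer ring, 38 mm across, 30 mm tall, behind the fixture; origin in the middle of its underside
- lock_nut: Bystander: large nut, 41 mm across, 16 mm tall, at the right end of the fixture; origin in the middle of its underside
- bearing: Bystander: ball bearing lying flat, 47 mm across, 14 mm tall, in front of the fixture; origin in the middle of its underside
- spanner_17: Bystander: spanner 200 mm long lying flat in front of the fixture
- bolt_2: Bystander: short bolt, 55 mm, near the front edge
- screwdriver_a: Bystander: screwdriver 215 mm long, left of the vice
- brake_pad_1: Bystander: brake pad 42 x 84 x 12 mm, lying at the left

How it is judged:
On the way, in this order (a step that is already met when the one before it is completed fails the run):
1. the fingers hold the spring catch down, clear of the shuttle's underside, the shuttle still at its first station (value of joint catch above 0.0103 m and contact force between the fingers and catch above 0.5 N and y of shuttle in the frame of fixture below 0.006 m), for 0.05 s.
2. the shuttle has been slid past the catch, which stays down under it (value of joint catch above 0.008 m and y of shuttle in the frame of fixture above 0.03 m), for 0.02 s.
At the end, for the whole second after the job is handed in: The catch is up again (within 3 mm of its top position) in the shuttle's second opening, so the shuttle is locked at its second station (60.5 to 67 mm from the first, still in the guides); the piston stands upright on the shuttle with its axis within 8 mm of the gauge tip; all at rest (value of joint catch below 0.003 m and y of shuttle in the frame of fixture between 0.0605 and 0.067 m and z of shuttle in the frame of fixture between 0.018 and 0.023 m and linear speed of each of shuttle, piston below 0.01 m/s and horizontal distance between piston and gauge_tip below 0.008 m and angle between piston's own z axis and vertical below 0.08 rad and z of piston in the frame of shuttle below 0.011 m); the robot touches nothing.
It fails at once if the robot touches the piston (contact force between the arm and piston above 0.5 N).
It fails at once if the piston is lifted off the shuttle or tipped (z of piston in the frame of shuttle above 0.014 m or angle between piston's own z axis and vertical above 0.2 rad).
It fails at once if the shuttle is lifted or forced out of its guides (z of shuttle in the frame of fixture above 0.026 m).
It fails at once if the robot touches the dial gauge (contact force between the arm and dial_gauge above 0.5 N).
It fails at once if another thing on the worktop is moved (distance of any of small_piston, hub_spacer, lock_nut, bearing, spanner_17, bolt_2, screwdriver_a, brake_pad_1 from where it was at the start of the episode above 0.015 m).
It also fails if it takes over 35 s, if anything falls off the work surface, if the arm or the gripper's body presses on something with over 40 N, if the wrist force passes 120 N, or if a joint passes its speed limit or range.

## Working session

There is one attempt and no reset: what is moved stays moved. The work goes in short steps, Python scripts to look and compute and a tool call to move; the robot and the scene stay as the last step left them, time stands still between calls to the robot, and variables do not carry over. Pictures are saved under pics/ and viewed, on a budget of 10 in all, crops included, one or two more only if the job needs it, and the job is handed in when it is done.

Besides the shell and the picture viewer there is one more tool, called by a JSON object that holds its "fn" and its "kwargs", one argument or row to a line. carry_out: Moves the arm, as the interface text tells. Its arguments: {"type":"object","properties":{"linear":{"type":"array","items":{"type":"array","items":{"type":"number"}}},"turn":{"type":"array","items":{"type":"number"}},"gripper":{"type":"array","items":{"type":"number"}}},"required":["linear","turn","gripper"]}

```bash
mkdir -p pics
cat > h.py <<'E'
import numpy as np, cv2
from cell import observe, get_image, close_job
def save(n,f,crop=None,s=1):
    d=get_image(n); im=d["color"][:,:,::-1]
    cv2.imwrite("pics/raw_"+f,im)
    if crop: im=im[crop[1]:crop[3],crop[0]:crop[2]]
    cv2.imwrite("pics/"+f,cv2.resize(im,None,fx=s,fy=s,interpolation=cv2.INTER_CUBIC)); return d
def ray(d,u,v,z,T=None):
    T=d["T"] if T is None else T
    k=np.linalg.inv(d["mtx"])@[u,v,1]; r=T[:3,:3]@[k[0],-k[1],-k[2]]; o=T[:3,3]
    return o+r*(z-o[2])/r[2]
def proj(d,p,T=None):
    T=d["T"] if T is None else T
    q=np.linalg.inv(T)@np.r_[p,1]; k=d["mtx"]@[q[0],-q[1],-q[2]]; return k[:2]/k[2]
E
python3 - <<'E'
from h import *
print(observe())
a=save("top","t1.png",s=1.5); np.savez("top.npz",T=a["T"],mtx=a["mtx"]); b=save("scene","s1.png",s=1.5); np.savez("scene.npz",T=b["T"],mtx=b["mtx"])
print(a["T"],a["mtx"],b["T"]); print([k for k in a])
E
```

```text
{'clock': 0.0, 'joints': array([-1.34398750e+00,  2.60688652e-01, -1.39362569e-01,  1.17269761e+00,
       -2.86963518e-06,  1.57080212e+00]), 'qvel': array([ 0.00028895,  0.0002389 ,  0.00131025,  0.00108277, -0.00132186,
       -0.00033537]), 'joint_efforts': array([ 4.14608739e-04, -4.05675387e+01,  2.53924638e+01,  1.87389180e-02,
       -5.88630405e-05, -4.91320563e-06]), 'ee_pos': array([ 0.11790351, -0.51089601,  0.23046493]), 'orientation': array([ 7.82579843e-01, -6.22549465e-01, -7.64890870e-04, -6.06637051e-04]), 'ft_force': array([-0.4536389 ,  0.03408069, -0.46609815]), 'moment': array([-0.0096693 , -0.01028161, -0.01917234]), 'opening': 0.08510900748784098}
[[ 0.0289475   0.98712374 -0.1573174   0.31512721]
 [-0.9995569   0.02749476 -0.01140331  0.01572803]
 [-0.00693108  0.1575778   0.98748225  1.32349348]
 [ 0.          0.          0.          1.        ]] [[382.28743725   0.         251.18767614]
 [  0.         382.28743725 185.36008961]
 [  0.           0.           1.        ]] [[ 0.44019357  0.53829972 -0.71865362 -0.34834597]
 [-0.8977124   0.24735728 -0.36459132 -0.41227853]
 [-0.0184952   0.80563502  0.59212341  0.77671945]
 [ 0.          0.          0.          1.        ]]
['color', 'mtx', 'T']
```

View pics/t1.png

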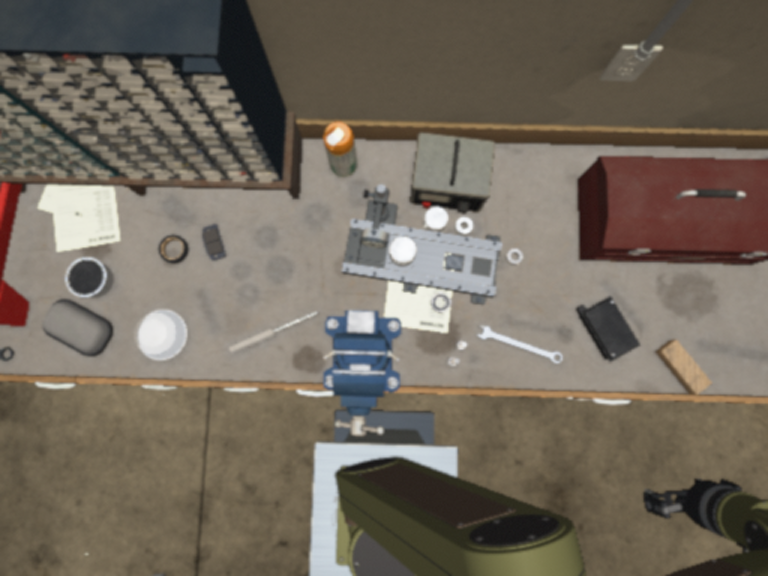

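View pics/s1.png

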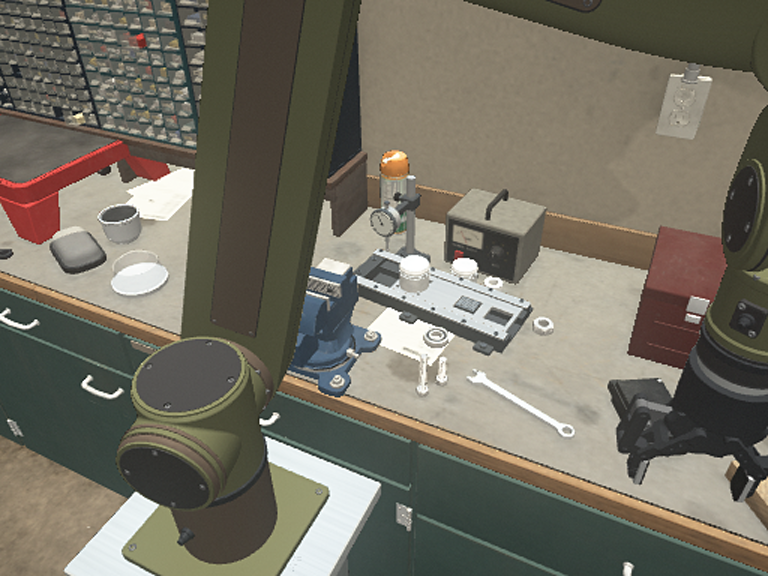

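The top view (768 px wide) shows the fixture with corners near (350,218), (500,238), (495,298) and (343,273). The catch is near (453,262), opening 2 near (482,266) and the piston near (402,250). The gauge end points left, which is world +y.

Run:
```python
from h import *
for f,pts in (("top",dict(c=(453.5,262,.03),o2=(482,266.5,.028),pis=(402.5,249,.082))),("scene",dict(c=(467,303,.03),o2=(500,315,.028)))):
    d=dict(np.load(f+".npz"))
    for k,(u,v,z) in pts.items(): print(f,k,ray(d,u/1.5-.17,v/1.5-.17,z).round(4))
d=dict(np.load("top.npz"))
for u,v in((350,218),(500,238),(495,298),(343,273)): print(ray(d,u/1.5,v/1.5,.0345).round(4))
im=cv2.imread("pics/raw_t1.png")[135:215,215:360]
cv2.imwrite("pics/t1c.png",cv2.resize(im,None,fx=5,fy=5,interpolation=cv2.INTER_CUBIC))
```

```text
top c [ 0.5639 -0.1435  0.03  ]
top o2 [ 0.5556 -0.2091  0.028 ]
top pis [ 0.58   -0.0243  0.082 ]
scene c [ 0.5639 -0.1442  0.03  ]
scene o2 [ 0.5579 -0.2116  0.028 ]
[0.6595 0.0967 0.0345]
[ 0.6215 -0.2498  0.0345]
[ 0.4822 -0.2378  0.0345]
[0.53   0.108  0.0345]
```

View pics/t1c.png

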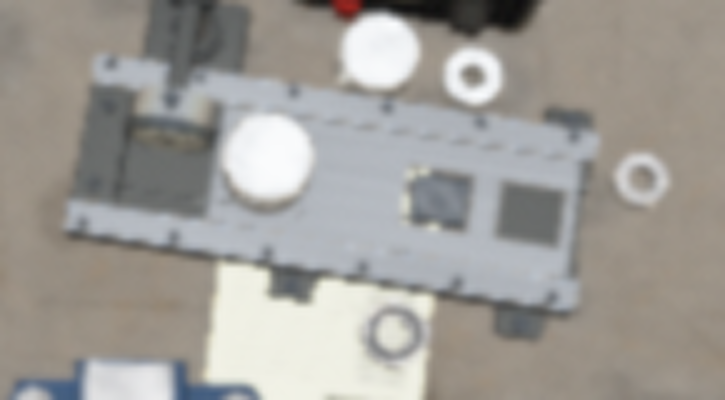

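{"fn": "carry_out", "kwargs": {
  "linear": [
    [2, 1.6, 0],
    [2.9, 2.4, 0],
    [2.9, 2.4, 0],
    [2.9, 2.4, 0],
    [2.9, 2.4, 0]
  ],
  "turn": [-2, -2, -2, -2, -2],
  "gripper": [0, 0, 0, 0, 0]
}}

```text
clock: 0.6
ee_pos: [0.2547, -0.3982, 0.2309]
orientation: [0.725, -0.689, -0.0, -0.0]
ft_force: [-0.3, -0.1, -0.1]
opening: 0.0124
```

{"fn": "carry_out", "kwargs": {
  "linear": [
    [2.9, 2.4, 0],
    [2.9, 2.4, 0],
    [2.9, 2.4, 0],
    [2.9, 2.4, 0],
    [2.9, 2.4, 0]
  ],
  "turn": [-2, -2, -2, -2, -2],
  "gripper": [0, 0, 0, 0, 0]
}}

```text
clock: 1.1
ee_pos: [0.3998, -0.2782, 0.231]
orientation: [-0.662, 0.749, 0.0, -0.0]
ft_force: [0.7, -0.7, -0.1]
opening: -0.0001
```

{"fn": "carry_out", "kwargs": {
  "linear": [
    [2.9, 2.4, -1],
    [2.9, 2.4, -1],
    [2.9, 2.4, -1],
    [2.9, 2.4, -1],
    [2, 1.6, -1]
  ],
  "turn": [0, 0, 0, 0, 0],
  "gripper": [0, 0, 0, 0, 0]
}}

```text
clock: 1.6
ee_pos: [0.5365, -0.1657, 0.1804]
orientation: [-0.663, 0.748, 0.0, 0.0]
ft_force: [-0.4, -0.9, -0.0]
opening: -0.0001
```

Run:
```python
from h import *
o=observe(); print(o)
w=save("wrist","w1.png",s=1.5); np.savez("w1.npz",mtx=w["mtx"],tfc=w["tool_from_camera"],p=o["ee_pos"],q=o["orientation"])
print(w["tool_from_camera"])
```

```text
{'clock': 1.6, 'joints': array([-2.99784794e-01,  3.47728410e-01, -1.46702367e-01,  1.07666601e+00,
        4.39808443e-04,  2.96236302e+00]), 'qvel': array([ 0.36820276,  0.28656203,  0.15456726, -0.11784076, -0.01590445,
        0.37339115]), 'joint_efforts': array([ -0.84125189, -46.10853195,  24.1528666 ,   0.21017608,
         0.15541628,  -0.23779565]), 'ee_pos': array([ 0.53653843, -0.16569679,  0.18038575]), 'orientation': array([-6.63225647e-01,  7.48419448e-01,  2.42564745e-04,  1.09948932e-04]), 'ft_force': array([-0.37488859, -0.91694291, -0.02078674]), 'moment': array([ 0.01816023, -0.00739321, -0.01817359]), 'opening': -0.00014461159002942273}
[[ 9.99999595e-01 -1.16639710e-04  8.92412451e-04  2.95811188e-04]
 [ 1.47249608e-04 -9.57001400e-01 -2.90083261e-01 -7.48835523e-02]
 [ 8.87875192e-04  2.90083274e-01 -9.57000996e-01 -1.42565188e-01]
 [ 0.00000000e+00  0.00000000e+00  0.00000000e+00  1.00000000e+00]]
```

View pics/w1.png

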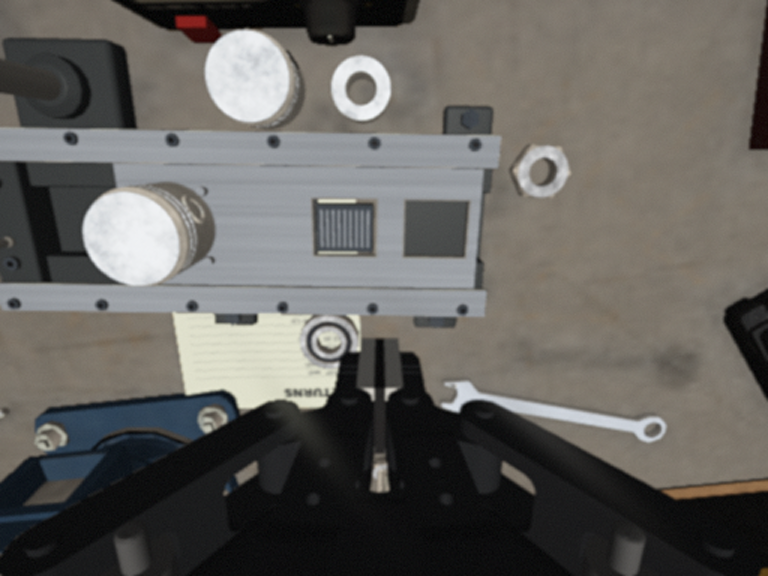

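The wrist view shows catch centre near (345,227), opening 2 near (436,229) and the rails nearly horizontal. J6 is close to its limit, so I'll half-turn the tool (+180°). The camera then sits on the robot side, away from the gauge.

```bash
cat >> h.py <<'E'
from scipy.spatial.transform import Rotation as R
def wT(p,q,tfc):
    M=np.eye(4); M[:3,:3]=R.from_quat(q).as_matrix(); M[:3,3]=p; return M@tfc
E
python3 - <<'E'
from h import *
d=dict(np.load("w1.npz")); T=wT(d["p"],d["q"],d["tfc"])
P={k:ray(d,u/1.5-.17,v/1.5-.17,z,T) for k,u,v,z in(("c",344.5,227,.03),("o2",436.5,229,.028),("o1",344,227,.028),("b1",14,303,.0345),("b2",462,309,.0345),("t1",71,138.5,.0345),("t2",475,145,.0345))}
for k in P: print(k,P[k].round(4))
for a,b in(("b2","b1"),("t2","t1"),("o2","o1")):
    v=P[b]-P[a]; print(a,np.degrees(np.arctan2(v[0],v[1])),np.linalg.norm(v))
x=R.from_quat(d["q"]).as_matrix()[:,0]; print("jaw",np.degrees(np.arctan2(x[0],x[1])))
E
```

```text
c [ 0.565  -0.1447  0.03  ]
o2 [ 0.5555 -0.2084  0.028 ]
o1 [ 0.5647 -0.1442  0.028 ]
b1 [0.5397 0.1002 0.0345]
b2 [ 0.4962 -0.2212  0.0345]
t1 [0.6439 0.022  0.0345]
t2 [ 0.6084 -0.2369  0.0345]
b2 7.703660846703122 0.3243709251341751
t2 7.7939191470274904 0.26122825527428456
o2 8.148723301251279 0.06483994146199246
jaw -173.0926913837671
```

{"fn": "carry_out", "kwargs": {
  "linear": [
    [0, 0, 0],
    [0, 0, 0],
    [0, 0, 0],
    [0, 0, 0],
    [0, 0, 0]
  ],
  "turn": [8.5, 8.5, 8.5, 8.5, 8.5],
  "gripper": [0, 0, 0, 0, 0]
}}

```text
clock: 2.15
ee_pos: [0.5345, -0.1675, 0.1808]
orientation: [0.89, -0.455, -0.001, 0.0]
ft_force: [-0.7, -0.4, -0.3]
opening: 0.0005
```

{"fn": "carry_out", "kwargs": {
  "linear": [
    [0, 0, 0],
    [0, 0, 0],
    [0, 0, 0],
    [0, 0, 0],
    [0, 0, 0]
  ],
  "turn": [8.5, 8.5, 8.5, 8.5, 8.5],
  "gripper": [0, 0, 0, 0, 0]
}}

```text
clock: 2.65
ee_pos: [0.5345, -0.1676, 0.1809]
orientation: [0.995, -0.102, -0.001, -0.0]
ft_force: [-0.2, -0.9, 0.2]
opening: -0.0
```

{"fn": "carry_out", "kwargs": {
  "linear": [
    [0, 0, 0],
    [0, 0, 0],
    [0, 0, 0],
    [0, 0, 0],
    [0, 0, 0]
  ],
  "turn": [8.5, 8.5, 8.5, 8.5, 8.5],
  "gripper": [0, 0, 0, 0, 0]
}}

```text
clock: 3.15
ee_pos: [0.5345, -0.1676, 0.1809]
orientation: [0.964, 0.266, -0.0, -0.0]
ft_force: [-0.4, -0.0, -0.1]
opening: 0.0003
```

{"fn": "carry_out", "kwargs": {
  "linear": [
    [0, 0, 0],
    [0, 0, 0],
    [0, 0, 0],
    [0, 0, 0],
    [0, 0, 0]
  ],
  "turn": [8.5, 8.5, 8.5, 8.5, 8.5],
  "gripper": [0, 0, 0, 0, 0]
}}

```text
clock: 3.65
ee_pos: [0.5345, -0.1676, 0.1809]
orientation: [0.802, 0.597, -0.0, -0.0]
ft_force: [-1.0, 0.7, -0.3]
opening: -0.0003
```

{"fn": "carry_out", "kwargs": {
  "linear": [
    [0.6, 0.5, -2],
    [0.6, 0.5, -2.5],
    [0.6, 0.5, -2.5],
    [0.6, 0.5, -2.5],
    [0.65, 0.3, -2.5]
  ],
  "turn": [4.6, 4.55, 0, 0, 0],
  "gripper": [0, 0, 0, 0, 0]
}}

```text
clock: 4.15
ee_pos: [0.5651, -0.1443, 0.06]
orientation: [0.754, 0.657, -0.0, -0.0]
ft_force: [0.8, -0.2, -0.1]
opening: 0.0001
```

{"fn": "carry_out", "kwargs": {
  "linear": [
    [0, 0, 0],
    [0, 0, 0],
    [0, 0, 0],
    [0, 0, 0],
    [0, 0, 0]
  ],
  "turn": [0, 0, 0, 0, 0],
  "gripper": [0, 0, 0, 0, 0]
}}

```text
clock: 4.65
ee_pos: [0.5662, -0.1449, 0.0626]
orientation: [0.754, 0.657, 0.001, 0.001]
ft_force: [-0.3, -0.7, -0.0]
opening: -0.0001
```

Run:
```python
from h import *
o=observe(); print(o["ee_pos"],o["joints"],o["ft_force"])
x=R.from_quat(o["orientation"]).as_matrix()[:,0]; print("jaw",np.degrees(np.arctan2(x[0],x[1])))
w=save("wrist","w2.png",s=1.5); np.savez("w2.npz",mtx=w["mtx"],tfc=w["tool_from_camera"],p=o["ee_pos"],q=o["orientation"])
```

```text
[ 0.56617451 -0.14493668  0.06257538] [-2.50598637e-01  4.75776574e-01 -2.73771191e-01  8.19116790e-01
 -2.26957855e-05 -1.13209295e-01] [-0.25640401 -0.73257818 -0.04237909]
jaw 7.871846773820174
```

View pics/w2.png

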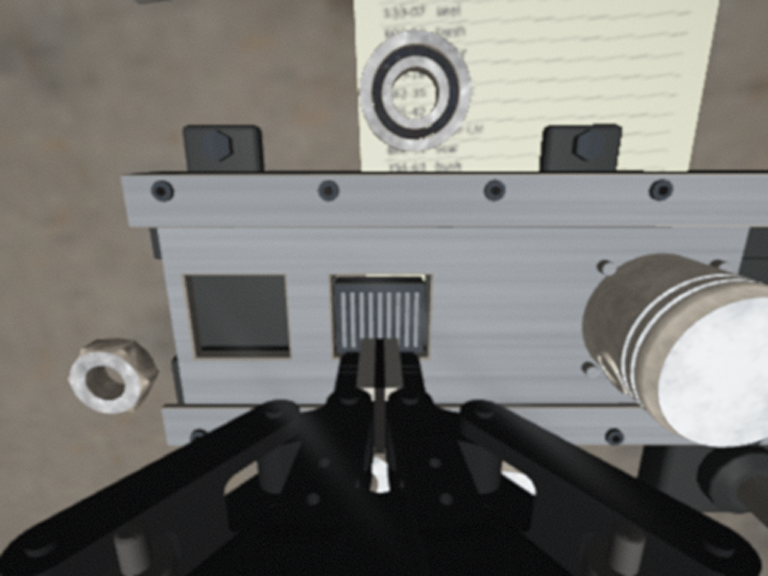

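Opening 1 has corners near (332,276), (430,276), (432,357) and (333,357), and the rails are horizontal in the image, so the jaw is aligned with the guides.

Run:
```python
from h import *
d=dict(np.load("w2.npz")); T=wT(d["p"],d["q"],d["tfc"])
q=np.array([ray(d,u/1.5-.17,v/1.5-.17,.028,T) for u,v in((332,276),(430,276),(432,357),(332,357))])
print(q.round(4),q.mean(0)); print([np.linalg.norm(q[i]-q[i-1]).round(4) for i in range(4)])
print("tip px",proj(d,d["p"],T)*1.5)
c=np.array([ray(d,u/1.5-.17,v/1.5-.17,.03,T) for u,v in((340,283),(423,283))]);print(c)
v=q[1]-q[0];print(np.degrees(np.arctan2(v[0],v[1])))
print(observe()["ee_pos"])
```

```text
[[ 0.5417 -0.1625  0.028 ]
 [ 0.5476 -0.1202  0.028 ]
 [ 0.5865 -0.1233  0.028 ]
 [ 0.5802 -0.1691  0.028 ]] [ 0.56400783 -0.14377046  0.028     ]
[np.float64(0.039), np.float64(0.0426), np.float64(0.0391), np.float64(0.0462)]
tip px [379.47507299 357.98584288]
[[ 0.54477326 -0.15927131  0.03      ]
 [ 0.54970145 -0.12371689  0.03      ]]
7.890809274051306
[ 0.56606489 -0.14488589  0.06239136]
```

{"fn": "carry_out", "kwargs": {
  "linear": [
    [-0.2, 0.1, -0.8],
    [0, 0, -0.8],
    [0, 0, -0.8],
    [0, 0, -0.4],
    [0, 0, 0]
  ],
  "turn": [0, 0, 0, 0, 0],
  "gripper": [0, 0, 0, 0, 0]
}}

```text
clock: 5.2
ee_pos: [0.5626, -0.1433, 0.0321]
orientation: [0.754, 0.657, -0.001, -0.001]
ft_force: [0.0, 0.3, -0.7]
opening: -0.0003
```

{"fn": "carry_out", "kwargs": {
  "linear": [
    [0, 0, -0.3],
    [0, 0, -0.3],
    [0, 0, -0.3],
    [0, 0, 0],
    [0, 0, 0]
  ],
  "turn": [0, 0, 0, 0, 0],
  "gripper": [0, 0, 0, 0, 0]
}}

```text
clock: 5.7
ee_pos: [0.5639, -0.1436, 0.0246]
orientation: [0.754, 0.657, 0.0, 0.0]
ft_force: [-1.0, 0.2, 2.9]
opening: 0.0004
```

{"fn": "carry_out", "kwargs": {
  "linear": [
    [0, 0, -0.3],
    [0, 0, -0.3],
    [0, 0, -0.3],
    [0, 0, 0],
    [0, 0, 0]
  ],
  "turn": [0, 0, 0, 0, 0],
  "gripper": [0, 0, 0, 0, 0]
}}

```text
clock: 6.2
ee_pos: [0.5639, -0.1436, 0.0154]
orientation: [0.754, 0.657, 0.0, 0.0]
ft_force: [0.9, -0.2, 5.6]
opening: -0.0002
```

Run:
```python
from h import *
o=observe(); print(o["ee_pos"],o["ft_force"])
s=save("scene","s2.png",crop=(220,140,390,260),s=4.5)
```

```text
[ 0.56389938 -0.14364247  0.01539195] [ 0.92719978 -0.17024724  5.58930892]
```

View pics/s2.png

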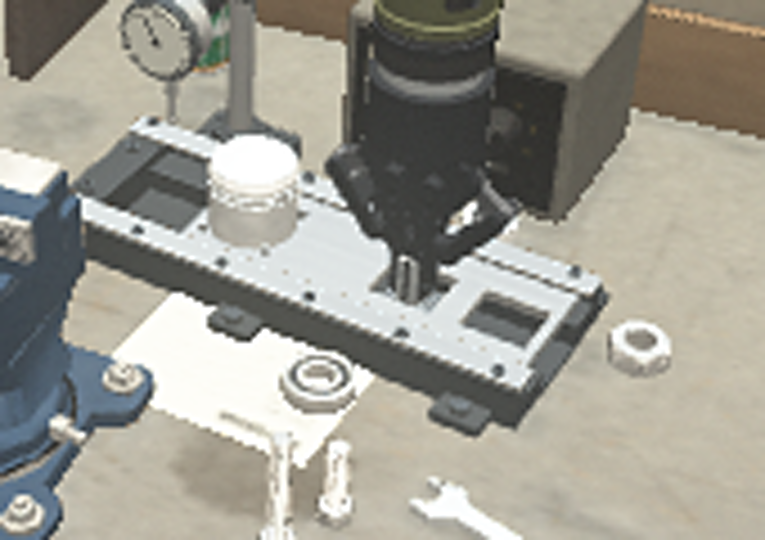

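The catch is held down: z 15.4 mm, 5.6 N. The knuckle at (340,170) is clear of the piston at (255,190). Now I push along the guide direction (0.136, 0.991).

{"fn": "carry_out", "kwargs": {
  "linear": [
    [0.03, 0.2, 0],
    [0.03, 0.2, 0],
    [0.03, 0.2, 0],
    [0.03, 0.2, 0],
    [0.03, 0.2, 0]
  ],
  "turn": [0, 0, 0, 0, 0],
  "gripper": [0, 0, 0, 0, 0]
}}

```text
clock: 6.75
ee_pos: [0.5649, -0.1349, 0.0154]
orientation: [0.754, 0.657, -0.001, 0.001]
ft_force: [-0.8, -7.1, 4.8]
opening: -0.0004
```

{"fn": "carry_out", "kwargs": {
  "linear": [
    [0.03, 0.2, 0],
    [0.03, 0.2, 0],
    [0.03, 0.2, 0],
    [0.03, 0.2, 0],
    [0.03, 0.2, 0]
  ],
  "turn": [0, 0, 0, 0, 0],
  "gripper": [0, 0, 0, 0, 0]
}}

```text
clock: 7.25
ee_pos: [0.5663, -0.1253, 0.0154]
orientation: [0.754, 0.657, -0.002, 0.001]
ft_force: [-1.7, -7.2, 4.3]
opening: -0.0001
```

{"fn": "carry_out", "kwargs": {
  "linear": [
    [0.04, 0.3, 0],
    [0.04, 0.3, 0],
    [0.04, 0.3, 0],
    [0.04, 0.3, 0],
    [0.04, 0.3, 0]
  ],
  "turn": [0, 0, 0, 0, 0],
  "gripper": [0, 0, 0, 0, 0]
}}

```text
clock: 7.75
ee_pos: [0.5679, -0.1091, 0.0149]
orientation: [0.754, 0.657, -0.001, 0.0]
ft_force: [-1.2, -5.5, 3.3]
opening: -0.0002
```

{"fn": "carry_out", "kwargs": {
  "linear": [
    [0.04, 0.3, 0],
    [0.04, 0.3, 0],
    [0.04, 0.3, 0],
    [0.04, 0.3, 0],
    [0.04, 0.3, 0]
  ],
  "turn": [0, 0, 0, 0, 0],
  "gripper": [0, 0, 0, 0, 0]
}}

```text
clock: 8.25
ee_pos: [0.5699, -0.0941, 0.0149]
orientation: [0.754, 0.657, -0.001, 0.0]
ft_force: [-0.8, -6.4, 3.3]
opening: -0.0001
```

{"fn": "carry_out", "kwargs": {
  "linear": [
    [0.04, 0.3, 0],
    [0.04, 0.3, 0],
    [0.03, 0.2, 0],
    [0.03, 0.2, 0],
    [0.03, 0.2, 0]
  ],
  "turn": [0, 0, 0, 0, 0],
  "gripper": [0, 0, 0, 0, 0]
}}

```text
clock: 8.75
ee_pos: [0.5715, -0.0822, 0.0149]
orientation: [0.754, 0.657, -0.001, 0.0]
ft_force: [-0.8, -5.7, 2.8]
opening: 0.0001
```

{"fn": "carry_out", "kwargs": {
  "linear": [
    [0.03, 0.2, 0],
    [0.03, 0.2, 0],
    [0.03, 0.2, 0],
    [0.01, 0.1, 0],
    [0, 0, 0]
  ],
  "turn": [0, 0, 0, 0, 0],
  "gripper": [0, 0, 0, 0, 0]
}}

```text
clock: 9.25
ee_pos: [0.5725, -0.075, 0.0149]
orientation: [0.754, 0.657, -0.001, 0.0]
ft_force: [-0.7, -5.3, 3.3]
opening: -0.0003
```

{"fn": "carry_out", "kwargs": {
  "linear": [
    [0.01, 0.1, 0],
    [0.01, 0.1, 0],
    [0.01, 0.1, 0],
    [0, 0, 0],
    [0, 0, 0]
  ],
  "turn": [0, 0, 0, 0, 0],
  "gripper": [0, 0, 0, 0, 0]
}}

```text
clock: 9.75
ee_pos: [0.5728, -0.0721, 0.0149]
orientation: [0.754, 0.657, -0.001, 0.0]
ft_force: [-0.3, -6.3, 3.1]
opening: -0.0002
```

Still sliding at about 6 N, so not at the stop yet.

{"fn": "carry_out", "kwargs": {
  "linear": [
    [0.01, 0.1, 0],
    [0.01, 0.1, 0],
    [0.01, 0.1, 0],
    [0, 0, 0],
    [0, 0, 0]
  ],
  "turn": [0, 0, 0, 0, 0],
  "gripper": [0, 0, 0, 0, 0]
}}

```text
clock: 10.25
ee_pos: [0.5729, -0.0713, 0.015]
orientation: [0.754, 0.656, -0.003, 0.002]
ft_force: [-1.8, -10.7, 3.1]
opening: 0.0001
```

Run:
```python
from h import *
o=observe(); print(o["ee_pos"],o["ft_force"])
save("scene","s3.png",crop=(220,140,390,260),s=4.5)
```

```text
[ 0.57288388 -0.0713194   0.01498174] [ -1.84868152 -10.72441165   3.14047993]
```

View pics/s3.png

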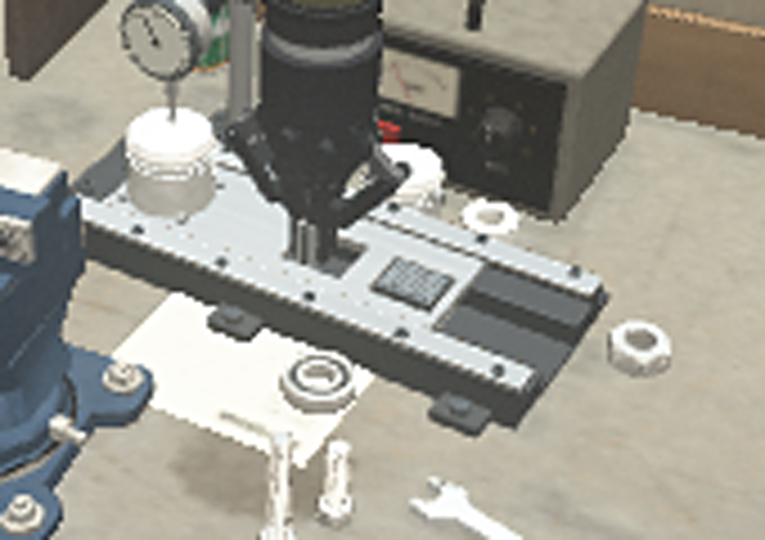

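The force rose to 10.7 N and motion stopped, so this is the end stop. The catch's serrated top shows in opening 2 at (415,283), and the piston is under the tip. I'll back off the wall, then lift straight up.

{"fn": "carry_out", "kwargs": {
  "linear": [
    [-0.04, -0.3, 0],
    [-0.04, -0.3, 0],
    [-0.03, -0.2, 0],
    [0, 0, 0],
    [0, 0, 0]
  ],
  "turn": [0, 0, 0, 0, 0],
  "gripper": [0, 0, 0, 0, 0]
}}

```text
clock: 10.8
ee_pos: [0.5725, -0.0761, 0.015]
orientation: [0.754, 0.657, 0.0, -0.0]
ft_force: [0.0, -0.9, 0.5]
opening: 0.0004
```

{"fn": "carry_out", "kwargs": {
  "linear": [
    [0, 0, 0.5],
    [0, 0, 1],
    [0, 0, 1],
    [0, 0, 2],
    [0, 0, 2]
  ],
  "turn": [0, 0, 0, 0, 0],
  "gripper": [0, 0, 0, 0, 0]
}}

```text
clock: 11.3
ee_pos: [0.5728, -0.0765, 0.0818]
orientation: [0.754, 0.657, 0.0, 0.0]
ft_force: [0.6, 0.1, -0.4]
opening: 0.0002
```

{"fn": "carry_out", "kwargs": {
  "linear": [
    [0, -1, 2],
    [0, -2, 2],
    [0, -2, 2],
    [0, -2, 1],
    [0, 0, 0]
  ],
  "turn": [0, 0, 0, 0, 0],
  "gripper": [0, 0, 0, 0, 0]
}}

```text
clock: 11.8
ee_pos: [0.5746, -0.149, 0.1536]
orientation: [0.755, 0.656, 0.001, 0.003]
ft_force: [-1.0, 0.3, 0.3]
opening: 0.0002
```

Run:
```python
from h import *
o=observe(); print(o["ee_pos"],o["ft_force"],o["clock"])
w=save("wrist","w3.png",s=1.5); np.savez("w3.npz",mtx=w["mtx"],tfc=w["tool_from_camera"],p=o["ee_pos"],q=o["orientation"])
```

```text
[ 0.57459967 -0.14904208  0.15358575] [-1.00270223  0.33000676  0.30845464] 11.8
```

View pics/w3.png

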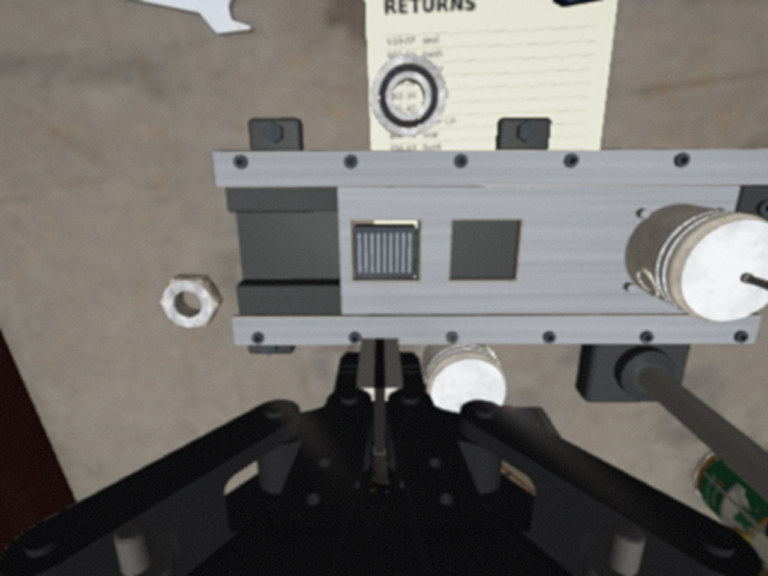

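The catch (386,251) stands in opening 2 (353–420), opening 1 (486,249) is empty, and the piston is upright under the gauge tip at (745,278). Before handing in I'll check the travel and the catch height by size.

Run:
```python
from h import *
d=dict(np.load("w3.npz")); T=wT(d["p"],d["q"],d["tfc"])
f=lambda u,v,z: ray(d,u/1.5-.17,v/1.5-.17,z,T)
y=np.array([.136,.991,0]); c=f(385.5,252,.03); o1=f(486,249.5,.028); o2=f(386.5,250,.028)
s=np.array([.5640,-.1438,.028])
print("travel o1",(o1-s)@y,"catch",c,"o1-o2",(o1-o2)@y)
for z in(.02,.03): print("catch length at z",z,np.linalg.norm(f(414.5,250,z)-f(356.5,250,z)))
print("opening length",np.linalg.norm(f(420,250,.028)-f(353.5,250,.028)))
o=observe();print(o["qvel"].round(3),o["ee_pos"]); close_job()
```

```text
travel o1 0.06506542864085822 catch [ 0.56378515 -0.14371628  0.03      ] o1-o2 0.06433844213630238
catch length at z 0.02 0.038632801709291266
catch length at z 0.03 0.037231563305369246
opening length 0.043009093555276684
[ 0.025  0.014 -0.042 -0.007  0.012  0.004] [ 0.57372175 -0.14758836  0.15222404]
the job is handed in; nothing more can be done
```

The shuttle is at its second station with the catch showing in opening 2, and I have handed the job in; it gave no verdict. I pressed the catch down with the shut fingertips, to about 14.6 mm travel and 5.6 N. I then pushed the shuttle along the guides until the force rose to 10.7 N and it stopped at the end stop. Then I backed off the wall, lifted clear and moved the hand away.

- **Travel:** the last wrist picture gives 65.1 mm, where 65 mm is expected at the end stop.
- **Catch:** it is seen in opening 2, and opening 1 is empty. Its measured length did not separate up from down: 37 mm if it is up and 39 mm if it is down, against 40 mm true. That it is up rests on how it looks in the scene and wrist pictures.
- **Piston:** it looks upright under the gauge tip, but I did not measure its distance from the tip.
- **Other things:** the bystanders in the wrist view look undisturbed. The tool force was near zero at about 11.8 s, before the last picture and hand-in.

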